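Sort out the seconds and hold the showcase open

ROBOT

A 7-joint arm with a two-finger parallel gripper is mounted at the origin on the work surface. World frame = base frame: x ahead of the robot, y to its left, z up, the work surface at z = 0. Lengths are in mm, angles in rad, forces in N, time in s.
With the tool pointing down it reaches from about 425 to 950 mm from the base axis. Payload 16.7 kg.
Tool frame: the origin (TCP) lies at the very end of the fingers, on their centre line; the grasp point (between the pads) lies bot.pinch_z behind it (bot.pinch_z is the distance from the TCP to the grasp point, in mm); y points along the fingers, x is the direction in which the jaws open and shut, and the axes are right-handed (so a half turn about y gives the same grasp; the last joint's range is limited). The gripper opens to 94 mm and grips with 3 to 60 N. Pads are 16 mm wide; open, the fingers measure 119 mm over their backs; the gripper's body (75 mm by 177 mm) begins 78 mm behind the grasp point.
Start: joints at [-1.427, 0.426, 0.074, 1.606, -0.034, 1.111, -0.067], TCP at [194.831, 646.23, 180.667] pointing down, gripper open.
Joint ranges: [-2.85, 2.85], [-0.5, 2.14], [-1.23, 1.37], [0.21, 2.46], [-1.02, 4.16], [0.16, 2.05], [-2.73, 2.73]. Speed limits (rad/s): [1.89, 1.89, 2.39, 2.39, 3.01, 3.01, 3.01].

INTERFACE

Orientations are given as a rotation vector (axis times angle).
In Python, from cell import bot gives the robot as it stands. The module is installed in compiled form; this text tells all that it offers.
- The arm moves only by the tool carry_out, never from a script. Its argument "deltas" is a list of rows, each a list of 7 numbers: the turn, a rotation vector about the tool's x, y, z in degrees, then the shift along the tool's x, y, z in mm, then the closure, from 0 (fully open) to 1 (shut). In form: [[wx, wy, wz, tx, ty, tz, gripper], ...]. A call has 1 to 5 rows; each row is the pose to reach, as a shift and turn from the pose measured when the call began, along the tool's axes at that moment; what a row does not reach only later rows make up. A row lasts 1/8 s, in which the tool goes at most 62.5 mm and 10.7 degrees, less where a joint would pass 70% of its speed; a pose out of reach is approached as far as the arm can. A call with a gripper value outside its range is refused whole. The fingers move at their own pace and stop on an object; the grip force is fixed at half the most. Time passes only in rows, so rows that repeat a pose let the fingers close. It gives the time, the measured TCP pose, the force and the opening at its end, in the units of the state.
- bot.state(): the state, without advancing time (a new reading comes with each control period).
- bot.grab_frame(name): name is "side" or "top"; returns a dict with "pixels" (480x640x3 uint8, red, green, blue), "K" (3x3 intrinsics, pixels), "xyz" and "orientation" of the camera in the world. Camera axes: x right, y down, z forward; pixel columns grow to the right and rows downward; lengths in mm; the calibration is good to about 2 mm. A picture is of the moment at which its call begins. There is no depth.
- bot.close_job(): hands the job in, once; it reports no verdict.
The state is a dict: "time": time; "joints": joint angles; "joint_vel": joint speeds; "tau": joint torques, N m; "tcp_pos": TCP position; "tcp_rot": TCP orientation; "ft_force": force on the tool from outside, world axes, zero at the start; "torque": the same for the moment, N m; "width": finger opening in mm.
Only numpy, scipy, OpenCV 4.12 (cv2) and the standard library are available. Lean on these libraries where they do the work, as an engineer would, in place of code of your own. Each camera call takes 0.05 s, during which the arm holds its last target. There are 200 camera calls.

TASK

We are about to restock the showcase on the craft stall: first pick the two pieces with a red sticker out of the stock tray and stand them upright in the dark wooden seconds crate, leaving the good pieces standing where they are and the other things on the table alone. Then take the handle of the showcase's spring-loaded sliding lid, slide the lid half way open and hold it there so that I can reach in; never let it snap shut. Finish while holding the handle with the lid half open: do not let go.

Things in the scene. Friction and masses are not known exactly. Their poses are not given: they have to be found in the camera images.
- house_marked: small wooden house, 40 x 40 mm walls 46 mm high, gabled roof with its ridge 67 mm above the base; origin at the centre of the base, z up, ridge along its y axis. The two gable faces (looking to its -y and +y) are flat, 40 mm apart from base to ridge, with no overhang; over the other two sides the roof stands out to 52 mm overall. A black heart is painted on the -y gable. 40 to 90 g. Light wood with a white roof; it carries a round red sticker on each roof slope: a reject.
- snowman_marked: small turned white snowman: cylindrical body 40 mm across and 48 mm high, round head, black top hat, 76 mm high in all; origin at the centre of the base, z up, orange nose to its -y. 40 to 90 g. Green scarf; it carries a round red sticker on top of the hat: a reject.
- house_oak: small wooden house, 40 x 40 mm walls 46 mm high, gabled roof with its ridge 67 mm above the base; origin at the centre of the base, z up, ridge along its y axis. The two gable faces (looking to its -y and +y) are flat, 40 mm apart from base to ridge, with no overhang; over the other two sides the roof stands out to 52 mm overall. A black heart is painted on the -y gable. 40 to 90 g. Light wood, white roof, no red sticker: a good one.
- house_walnut: small wooden house, 40 x 40 mm walls 46 mm high, gabled roof with its ridge 67 mm above the base; origin at the centre of the base, z up, ridge along its y axis. The two gable faces (looking to its -y and +y) are flat, 40 mm apart from base to ridge, with no overhang; over the other two sides the roof stands out to 52 mm overall. A black heart is painted on the -y gable. 40 to 90 g. Dark brown wood, white roof, no red sticker: a good one.
- snowman_green: small turned white snowman: cylindrical body 40 mm across and 48 mm high, round head, black top hat, 76 mm high in all; origin at the centre of the base, z up, orange nose to its -y. 40 to 90 g. Green scarf, no red sticker: a good one.
- snowman_blue: small turned white snowman: cylindrical body 40 mm across and 48 mm high, round head, black top hat, 76 mm high in all; origin at the centre of the base, z up, orange nose to its -y. 40 to 90 g. Blue scarf, no red sticker: a good one.
- tray: fixed plywood stock tray, 246 (x) x 166 (y) mm, floor 6 mm thick, rim 20 mm high and 6 mm thick; origin under its centre on the table. The six pieces stand on its floor in two rows of three, about 78 mm apart along its x and 74 mm along its y; which stands where is different every time.
- seconds_crate: fixed dark wooden slatted crate for seconds, empty, open on top, 230 (x) x 160 (y) x 52 mm high, walls 6 mm (12 mm posts in the corners), floor 6 mm thick; origin under its centre on the table. It may be to either side of the tray.
- lid: the showcase's sliding lid (wooden frame, clear pane) with its dark steel bow handle, which stands on the wide front rail. Handle bar 100 mm along its x, 12 mm thick in its y (the sliding direction), on two posts; the lid's origin is on top of its front rail under the middle of the bar, 108 mm above the table; the bar's underside is 22 mm and its top 34 mm above the origin. The lid opens towards its +y (a shut lid reaches from 19 mm behind the origin to 156 mm ahead of it).
- lid_bar (a point): the middle of the handle's bar, 28 mm above the lid (136 mm above the table); moves with the lid.
- lid_travel (a joint): travel of the showcase's sliding lid in m: 0 = shut, 0.14 = fully open (against its stops); half open is 0.07. Two tube springs pull it shut with about 4 N when shut, 9 N at half travel and 14 N when fully open; its runners add under 1 N of friction, so it slides shut when let go.
- case: fixed wooden showcase with clear sides, 240 (its x) x 360 mm (its y), top at 108 mm; origin under its centre on the table. The +y half of its top is a fixed clear pane; the -y half is closed by the sliding lid (174 mm long, wooden frame with a clear pane), which slides towards +y over the fixed pane. With the lid shut the handle lies 161 mm from the origin towards -y.
- mug: blue mug, 80 mm across, 92 mm high, a bystander; origin at the centre of its base.
- round_box: dark turned wooden box, 116 mm across, 84 mm high, a bystander; origin at the centre of its base.
- lantern: brown wooden lantern box with black hearts, 90 x 90 x 80 mm, a bystander; origin at the centre of its base.

How it is judged:
By the outcome, as a careful person would: the job done as asked, in the order asked, and still so for the second after the job is handed in, while the arm keeps its last pose, push and grip.
It also fails if it takes over 72 s, if anything falls off the work surface, if the arm or the gripper's body presses on something with over 40 N, if the wrist force passes 120 N, or if a joint passes its speed limit or range.

## Working session

There is one attempt and no reset: what is moved stays moved. The work goes in short steps, Python scripts to look and compute and a tool call to move; the robot and the scene stay as the last step left them, time stands still between calls to the robot, and variables do not carry over. Pictures are saved under pics/ and viewed, about 8 in all and at most 12, crops included, and the job is handed in when it is done.

Besides the shell and the picture viewer there is one more tool, called as name(argument=value, ...), one argument or row to a line, values as JSON. carry_out: Moves the arm, as the interface text tells. Its arguments: {"type":"object","properties":{"deltas":{"type":"array","items":{"type":"array","items":{"type":"number"}}}},"required":["deltas"]}

```bash
mkdir -p pics; cat > h.py <<'E'
import numpy as np, cv2
from scipy.spatial.transform import Rotation as R
from cell import bot
def frame(n,fn=None):
    f=bot.grab_frame(n)
    if fn: cv2.imwrite('pics/'+fn,f['pixels'][:,:,::-1])
    return f
def cam(f):
    o=np.array(f['orientation'],float)
    M=o if o.shape==(3,3) else R.from_rotvec(o).as_matrix()
    return np.array(f['K']),M,np.array(f['xyz'])
def ray(f,u,v,z):
    K,M,c=cam(f); d=M@np.linalg.inv(K)@np.array([u,v,1.]); return c+d*(z-c[2])/d[2]
def proj(f,p):
    K,M,c=cam(f); q=K@(M.T@(np.array(p,float)-c)); return q[:2]/q[2]
def delta(xyz,rot=None):
    "shift in tool axes from now to world xyz; rotvec deg in tool axes to R matrix"
    s=bot.state(); T=R.from_rotvec(s['tcp_rot'])
    t=T.inv().apply(np.array(xyz)-s['tcp_pos'])
    w=np.degrees((T.inv()*rot).as_rotvec()) if rot is not None else np.zeros(3)
    return np.round(w,1),np.round(t,1)
E
python3 - <<'E'
from h import *
s=bot.state(); print(s, bot.pinch_z); print(R.from_rotvec(s['tcp_rot']).as_matrix().round(3))
for n in('top','side'):
    f=frame(n,n+'0.png'); K,M,c=cam(f); print(n,K.round(1).tolist(),M.round(3).tolist(),c, proj(f,[600,0,0]))
E
```

```text
{'time': 0.0, 'joints': array([-1.42754497,  0.42675802,  0.07387043,  1.60660622, -0.03412093,
        1.11077503, -0.06710173]), 'joint_vel': array([ 4.55374811e-04, -5.12326737e-04,  3.53232291e-04,  6.83584736e-05,
       -1.13258296e-03, -2.35017600e-04, -5.50448767e-04]), 'tau': array([-1.30787244e-03, -9.35837173e+01,  3.66573527e+00, -4.54178059e+01,
       -4.89672844e-02,  2.03266565e-02,  1.27955577e-04]), 'tcp_pos': array([194.69977083, 645.82439759, 179.95920217]), 'tcp_rot': array([-1.33446479, -0.99015034,  0.99177637]), 'ft_force': array([ 0.39359765, -0.31839131, -0.4223262 ]), 'torque': array([-0.0159845 , -0.01255789, -0.05147418]), 'width': 93.83630156219252} 18.8
[[ 0.289 -0.    -0.957]
 [ 0.957 -0.001  0.289]
 [-0.001 -1.    -0.   ]]
top [[464.9, 0.0, 316.0], [0.0, 464.9, 242.5], [0.0, 0.0, 1.0]] [[-0.025, -0.993, 0.117], [-0.999, 0.028, 0.026], [-0.029, -0.116, -0.993]] [ 493.90493936  -44.67214937 1079.36768364] [309.32355571 251.70170786]
side [[586.2, 0.0, 322.8], [0.0, 586.2, 240.0], [0.0, 0.0, 1.0]] [[0.997, -0.062, 0.051], [-0.076, -0.541, 0.838], [-0.025, -0.839, -0.544]] [  551.54454182 -1032.36988802   761.14411505] [317.57035541 275.49785295]
```

View pics/top0.png

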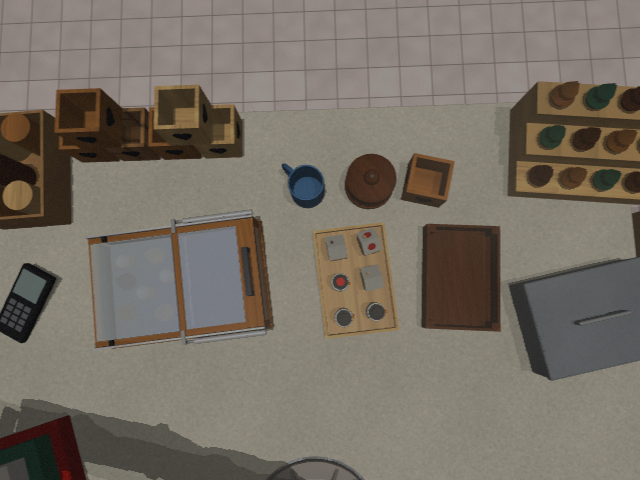

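View pics/side0.png

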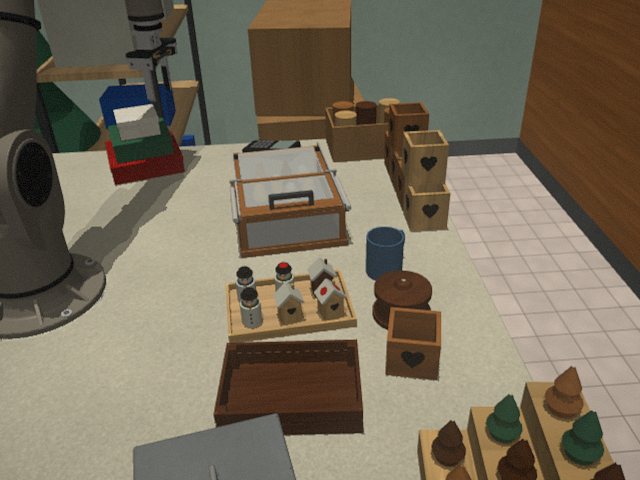

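The top view shows the case at left (handle bar about (247,271)), the tray in the middle with a red-stickered house at (369,241) and snowman at (341,283), and the empty crate at right (461,277). The side view agrees. I'll zoom in next and measure.

```bash
python3 - <<'E'
from h import *
f=frame('top');g=frame('side')
for n,F in(('top',f),('side',g)):
    im=F['pixels'];hsv=cv2.cvtColor(im,cv2.COLOR_RGB2HSV)
    m=(((hsv[...,0]<6)|(hsv[...,0]>172))&(hsv[...,1]>150)&(hsv[...,2]>110)).astype(np.uint8)
    k,l,st,ce=cv2.connectedComponentsWithStats(m)
    for i in range(1,k):
        if st[i,4]>3: print(n,'red',ce[i].round(1),st[i,4], ray(F,*ce[i],63).round(1), ray(F,*ce[i],82).round(1))
a=f['pixels'][215:345,305:405]; b=g['pixels'][250:350,215:365]
A=cv2.resize(a,None,fx=4,fy=4,interpolation=cv2.INTER_CUBIC);B=cv2.resize(b,None,fx=2.6,fy=2.6,interpolation=cv2.INTER_CUBIC)
out=np.zeros((520,400+390,3),np.uint8);out[:,:400]=A;out[:260,400:]=B
c=f['pixels'][205:355,80:275]; C=cv2.resize(c,None,fx=1.7,fy=1.7); out[262:262+C.shape[0],400:400+C.shape[1]]=C[:258]
cv2.imwrite('pics/z1.png',out[:,:,::-1])
# crate: dark brown blob; handle: dark blob
hsv=cv2.cvtColor(f['pixels'],cv2.COLOR_RGB2HSV)
def comp(m,roi):
    M=np.zeros(m.shape,np.uint8);x0,y0,x1,y1=roi;M[y0:y1,x0:x1]=m[y0:y1,x0:x1]
    c=max(cv2.findContours(M,0,2)[0],key=cv2.contourArea);return cv2.minAreaRect(c),cv2.contourArea(c)
h,s,v=cv2.split(hsv)
for nm,m,roi,z in(('crate',(s>90)&(v<140),(412,215,506,338),52),('tray',(s>75)&(v>110),(308,218,404,342),20),('bar',(v<75),(230,235,262,305),142)):
    r,ar=comp(m,roi);bx=cv2.boxPoints(r);P=np.array([ray(f,*p,z) for p in bx])
    print(nm,np.array(r[0]).round(1),np.array(r[1]).round(1),round(r[2],1),ar,ray(f,*r[0],z).round(1),'corners',P[:,:2].round(0).tolist(),'sides',np.linalg.norm(P[1]-P[0]).round(1),np.linalg.norm(P[2]-P[1]).round(1),'yaw01',np.degrees(np.arctan2(*(P[1]-P[0])[1::-1])).round(1))
E
```

```text
top red [370.1 246.4] 7 [ 601.7 -136.3   63. ] [ 599.7 -134.6   82. ]
top red [340.1 281.2] 49 [527.4 -68.1  63. ] [526.7 -67.7  82. ]
side red [116.3 157.1] 252 [ 61.9 547.   63. ] [ 75.2 504.   82. ]
side red [282.7 264.8] 36 [527.  -40.5  63. ] [527.7 -67.5  82. ]
side red [336.7 287.2] 9 [ 630.3 -127.9   63. ] [ 628.2 -152.5   82. ]
side red [323.2 290.5] 36 [ 603.6 -135.3   63. ] [ 602.2 -159.7   82. ]
crate [461.5 277.5] [107.  75.] 90.0 7550.0 [ 529.  -333.7   52. ] corners [[650.0, -258.0], [645.0, -423.0], [412.0, -407.0], [416.0, -246.0]] sides 164.7 233.2 yaw01 -91.7
tray [355.1 280. ] [109.   74.2] 82.9 7767.5 [ 530.6 -103.3   20. ] corners [[647.0, -7.0], [663.0, -177.0], [418.0, -197.0], [401.0, -32.0]] sides 170.4 246.2 yaw01 -84.5
bar [247.5 271.1] [49.   8.2] 83.7 349.5 [550.1 120.4 142. ] corners [[599.0, 134.0], [601.0, 117.0], [502.0, 107.0], [500.0, 124.0]] sides 16.7 99.5 yaw01 -85.2
```

View pics/z1.png

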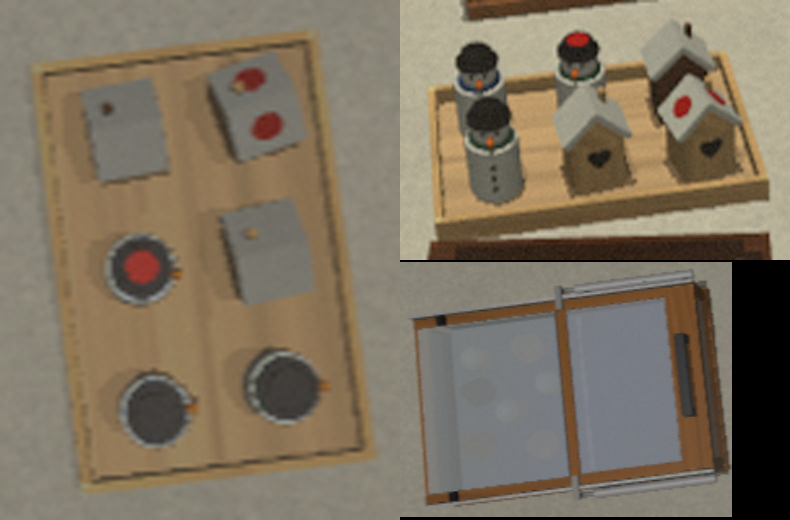

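The zoomed view confirms the marked house's stickers near (367,235) and (371.5,246.6) in the top image, with its ridge turned about 20°. The marked snowman is at (340,281). Neither bystanders nor neighbours are in the way. Next I refine the house and the bar with both views.

```bash
python3 - <<'E'
from h import *
f=frame('top');g=frame('side')
def reds(F,roi):
    x0,y0,x1,y1=roi;im=F['pixels'].astype(int);m=np.zeros(im.shape[:2],np.uint8)
    m[y0:y1,x0:x1]=((im[...,0]-im[...,1]>55)&(im[...,0]>1.9*im[...,1])&(im[...,0]>1.7*im[...,2]))[y0:y1,x0:x1]
    k,l,st,ce=cv2.connectedComponentsWithStats(m);return [(ce[i],st[i,4]) for i in range(1,k) if st[i,4]>5]
def tri(p,q):
    A=[];b=[]
    L=[]
    for F,u in((f,p),(g,q)):
        c=cam(F)[2];d=ray(F,*u,0)-c;d/=np.linalg.norm(d);P=np.eye(3)-np.outer(d,d);A.append(P);b.append(P@c)
    x=np.linalg.solve(sum(A),sum(b));return x.round(1),[np.linalg.norm(A[i]@x-b[i]).round(1) for i in(0,1)]
T=reds(f,(325,220,395,300));S=reds(g,(260,250,350,310))
for c,a in T: print('T',c.round(1),a,ray(f,*c,63).round(1))
for c,a in S: print('S',c.round(1),a,ray(g,*c,63).round(1))
T=[c for c,a in T];S=[c for c,a in S]
for t in T:
    for s in S:
        x,e=tri(t,s)
        if max(e)<5: print(t.round(0),s.round(0),x,e)
# bar in side: dark
v=cv2.cvtColor(g['pixels'],cv2.COLOR_RGB2HSV)[...,2];m=np.zeros(v.shape,np.uint8);m[180:215,262:322]=(v<75)[180:215,262:322]
c=max(cv2.findContours(m,0,2)[0],key=cv2.contourArea);print('bar side',cv2.boundingRect(c))
P=proj(g,[550,120.4,136]);print('pred',P.round(1),[proj(g,p).round(0).tolist() for p in([500.5,115,142],[500.5,115,130],[600,125,142],[600,125,130])])
# roof masks
im=f['pixels'].astype(int);m=np.zeros(v.shape,np.uint8)
m[222:260,352:390]=(((im.max(2)-im.min(2)<30)&(im.max(2)>105)))[222:260,352:390]
print('roof');
for c in cv2.findContours(cv2.morphologyEx(m,cv2.MORPH_CLOSE,np.ones((7,7))),0,2)[0]:
    if cv2.contourArea(c)>40:r=cv2.minAreaRect(c);P=np.array([ray(f,*p,56) for p in cv2.boxPoints(r)]);print(r,P[:,:2].round(0).tolist(),P.mean(0).round(1))
E
```

```text
T [367.3 234.2] 19 [ 628.9 -131.1   63. ]
T [371.4 246.2] 30 [ 602.1 -139.1   63. ]
T [340.  281.3] 56 [527.2 -67.9  63. ]
S [282.8 264.8] 40 [527.2 -40.7  63. ]
S [336.7 287.2] 9 [ 630.3 -127.9   63. ]
S [323.2 290.5] 37 [ 603.4 -135.4   63. ]
[367. 234.] [337. 287.] [ 629.4 -130.9   65.3] [np.float64(0.7), np.float64(0.7)]
[371. 246.] [323. 291.] [ 602.5 -138.9   65.6] [np.float64(0.7), np.float64(0.7)]
[340. 281.] [283. 265.] [527.2 -67.5  81.8] [np.float64(0.6), np.float64(0.6)]
bar side (269, 191, 45, 19)
pred [289.6 195.8] [[267.0, 196.0], [268.0, 201.0], [312.0, 191.0], [312.0, 196.0]]
roof
((370.5, 238.5), (33.0, 37.0), 90.0) [[658.0, -99.0], [656.0, -181.0], [582.0, -178.0], [585.0, -96.0]] [ 620.2 -138.3   56. ]
```

carry_out(
  deltas=[
    [0,10,0,-43,-4,-43,0.3],
    [0,20,0,-86,-8,-86,0.3],
    [0,30,0,-129,-12,-129,0.3],
    [0,40,0,-172,-16,-172,0.3],
    [0,50,0,-215,-20,-215,0.3],
  ],
)

```text
time: 0.92
tcp_pos: [339.3, 376.4, 200.8]
tcp_rot: [-1.548, -0.313, 0.314]
ft_force: [1.3, 0.2, -0.7]
width: 66.2
```

carry_out(
  deltas=[
    [0,10,0,6,0,-60,0.32],
    [0,20,0,12,0,-120,0.32],
    [0,30,0,18,0,-180,0.32],
    [0,40,0,24,0,-240,0.32],
    [0,50,0,30,0,-300,0.32],
  ],
)

```text
time: 1.55
tcp_pos: [484.3, 110.0, 201.2]
tcp_rot: [-1.537, 0.375, -0.375]
ft_force: [1.0, 1.3, 0.5]
width: 63.8
```

carry_out(
  deltas=[
    [0,10,0,46,0,-31,0.32],
    [0,20,0,92,5,-62,0.32],
    [0,30,0,138,15,-94,0.32],
    [0,40,0,184,30,-125,0.32],
    [0,44.6,0,229,45,-156,0.32],
  ],
)

```text
time: 2.17
tcp_pos: [616.7, -135.1, 155.4]
tcp_rot: [-1.339, 0.977, -0.977]
ft_force: [1.3, 1.5, 0.3]
width: 63.8
```

```bash
python3 - <<'E'
from h import *
print(bot.state()['joints'].round(2), bot.state()['tcp_pos'].round(1))
f=frame('top');g=frame('side')
out=np.hstack([cv2.resize(f['pixels'][195:305,320:430],(400,400)),cv2.resize(g['pixels'][180:330,240:390],(400,400))])
cv2.imwrite('pics/z2.png',out[:,:,::-1])
E
```

```text
[-0.48  0.49  0.82  1.77 -0.41  1.06 -0.78] [ 616.7 -135.1  155.4]
```

View pics/z2.png

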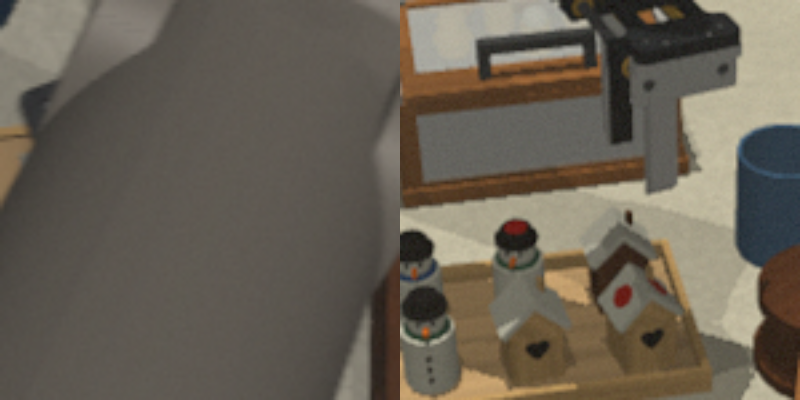

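The side view (right half) shows the open jaws above the tray, lined up with the stickered house. The arm hides the top view. Descending.

carry_out(
  deltas=[
    [0,0,0,-1,45,0,0.32],
    [0,0,0,-1,90,0,0.32],
    [0,0,0,-1,120,0,0.32],
    [0,0,0,-1,131,0,0.32],
    [0,0,0,-1,131,0,0.32],
  ],
)

```text
time: 2.9
tcp_pos: [615.3, -139.1, 23.5]
tcp_rot: [-1.341, 0.981, -0.982]
ft_force: [-0.3, 0.0, 0.6]
width: 64.2
```

carry_out(
  deltas=[
    [0,0,0,0,0,0,0.7],
    [0,0,0,0,0,0,0.7],
    [0,0,0,0,0,0,0.7],
    [0,0,0,0,0,0,0.7],
  ],
)

```text
time: 3.4
tcp_pos: [615.8, -138.9, 24.2]
tcp_rot: [-1.341, 0.98, -0.982]
ft_force: [-1.6, 1.3, 7.3]
width: 40.0
```

carry_out(
  deltas=[
    [0,0,0,0,-30,0,0.7],
    [0,0,0,0,-75,0,0.7],
    [0,0,0,0,-115,0,0.7],
    [0,0,0,30,-125,-15,0.7],
    [0,0,0,75,-125,-38,0.7],
  ],
)

```text
time: 4.03
tcp_pos: [603.3, -221.0, 150.6]
tcp_rot: [-1.34, 0.976, -0.98]
ft_force: [-0.2, -0.1, -1.6]
width: 40.0
```

carry_out(
  deltas=[
    [0,0,0,45,0,-22,0.7],
    [0,0,0,85,10,-43,0.7],
    [0,0,0,102,30,-51,0.7],
    [0,0,0,102,60,-51,0.7],
    [0,0,0,102,80,-51,0.7],
  ],
)

```text
time: 4.65
tcp_pos: [585.5, -333.6, 69.5]
tcp_rot: [-1.34, 0.977, -0.98]
ft_force: [0.7, 0.2, -0.5]
width: 39.9
```

```bash
python3 - <<'E'
from h import *
s=bot.state();print(s['tcp_pos'].round(1),s['ft_force'].round(1),s['width'])
g=frame('side')
cv2.imwrite('pics/z3.png',cv2.resize(g['pixels'][240:440,200:400],(600,600))[:,:,::-1])
E
```

```text
[ 585.5 -333.6   69.5] [ 0.7  0.2 -0.5] 39.868747415039365
```

View pics/z3.png

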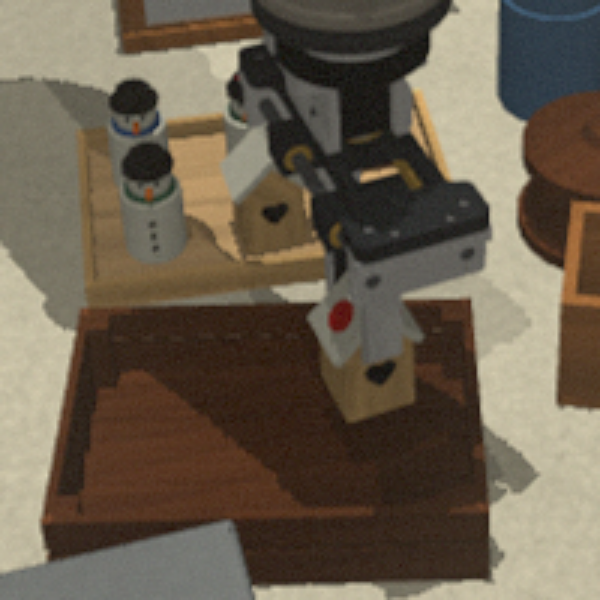

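The house is held upright inside the crate outline (around (365,375) in the crop), clear of the walls. Lowering to the crate floor.

carry_out(
  deltas=[
    [0,0,0,0,25,0,0.7],
    [0,0,0,0,38,0,0.7],
    [0,0,0,0,43,0,0.7],
    [0,0,0,0,44,0,0.7],
    [0,0,0,0,44,0,0.7],
  ],
)

```text
time: 5.32
tcp_pos: [585.2, -332.9, 24.1]
tcp_rot: [-1.341, 0.978, -0.978]
ft_force: [-0.7, 0.8, 3.5]
width: 39.4
```

carry_out(
  deltas=[
    [0,0,0,0,0,0,0.35],
    [0,0,0,0,0,0,0.35],
    [0,0,0,0,-5,0,0.35],
    [0,0,0,0,-45,0,0.35],
    [0,0,0,0,-90,0,0.35],
  ],
)

```text
time: 5.95
tcp_pos: [584.8, -332.8, 115.0]
tcp_rot: [-1.341, 0.979, -0.977]
ft_force: [-0.1, -0.5, 0.4]
width: 61.4
```

carry_out(
  deltas=[
    [0,-6,0,-50,-10,5,0.36],
    [0,-13,0,-108,-15,10,0.36],
    [0,-20,0,-166,-15,16,0.36],
    [0,-27,0,-224,-15,21,0.36],
    [0,-32,0,-270,-15,26,0.36],
  ],
)

```text
time: 6.58
tcp_pos: [526.7, -65.4, 130.5]
tcp_rot: [-1.501, 0.547, -0.545]
ft_force: [0.8, 0.4, -0.3]
width: 59.8
```

carry_out(
  deltas=[
    [0,0,0,2,15,-1,0.36],
    [0,0,0,2,35,-1,0.36],
    [0,0,0,2,35,-1,0.36],
  ],
)

```text
time: 6.95
tcp_pos: [526.7, -68.5, 94.6]
tcp_rot: [-1.502, 0.55, -0.546]
ft_force: [-0.7, 0.5, 0.1]
width: 60.2
```

```bash
python3 - <<'E'
from h import *
s=bot.state();print(s['tcp_pos'].round(1))
g=frame('side');f=frame('top')
out=np.hstack([cv2.resize(g['pixels'][210:330,210:370],(480,360)),cv2.resize(f['pixels'][230:330,310:400],(320,360))])
cv2.imwrite('pics/z4.png',out[:,:,::-1])
E
```

```text
[526.7 -68.5  94.6]
```

View pics/z4.png

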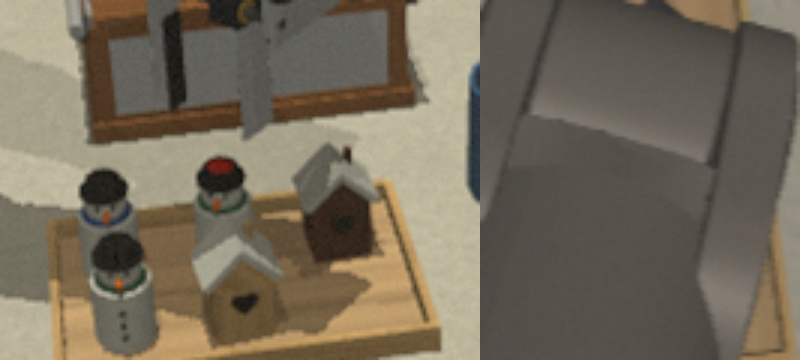

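The side view shows the red-topped snowman at crop (219,168). The two fingertips at x≈175 and 257 straddle it, and the neighbours are clear of them. Descending and gripping.

carry_out(
  deltas=[
    [0,0,0,0,30,0,0.36],
    [0,0,0,0,55,0,0.36],
    [0,0,0,0,70,0,0.36],
    [0,0,0,0,73,0,0.36],
    [0,0,0,0,73,0,0.36],
  ],
)

```text
time: 7.68
tcp_pos: [528.0, -68.8, 23.4]
tcp_rot: [-1.501, 0.548, -0.548]
ft_force: [-0.5, -0.2, -0.4]
width: 60.2
```

carry_out(
  deltas=[
    [0,0,0,0,0,0,0.7],
    [0,0,0,0,0,0,0.7],
    [0,0,0,0,0,0,0.7],
    [0,0,0,0,0,0,0.7],
  ],
)

```text
time: 8.18
tcp_pos: [528.3, -68.7, 23.7]
tcp_rot: [-1.501, 0.548, -0.548]
ft_force: [0.4, 0.5, 7.2]
width: 38.7
```

carry_out(
  deltas=[
    [0,0,0,0,-15,0,0.7],
    [0,0,0,0,-45,0,0.7],
    [0,0,0,0,-85,0,0.7],
    [0,0,0,0,-120,0,0.7],
    [0,0,0,0,-125,0,0.7],
  ],
)

```text
time: 8.8
tcp_pos: [529.5, -68.8, 151.4]
tcp_rot: [-1.498, 0.545, -0.55]
ft_force: [0.7, 0.5, -1.5]
width: 38.7
```

```bash
python3 - <<'E'
from h import *
s=bot.state();print(s['tcp_pos'].round(1),s['width'],s['ft_force'].round(1))
g=frame('side')
cv2.imwrite('pics/z5.png',cv2.resize(g['pixels'][190:430,200:400],(600,600*240//200))[:600,:,::-1])
E
```

```text
[529.5 -68.8 151.4] 38.6996870300451 [ 0.7  0.5 -1.5]
```

View pics/z5.png

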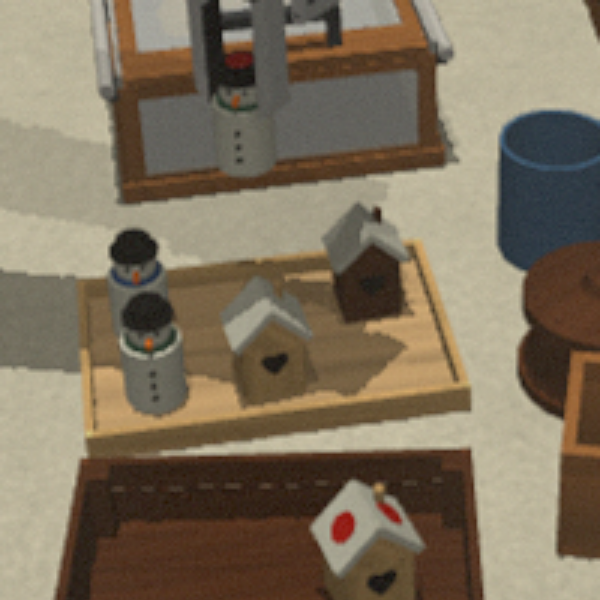

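The snowman hangs upright in the jaws (crop (245,115)), the house stands upright in the crate, and the four good pieces are undisturbed. Moving to the crate.

carry_out(
  deltas=[
    [0,0,0,26,0,-48,0.7],
    [0,0,0,52,0,-96,0.7],
    [0,0,0,78,0,-144,0.7],
    [0,0,0,104,0,-192,0.7],
    [0,0,0,128,5,-238,0.7],
  ],
)

```text
time: 9.48
tcp_pos: [472.7, -334.6, 144.6]
tcp_rot: [-1.499, 0.547, -0.549]
ft_force: [0.7, 0.7, -0.7]
width: 38.6
```

carry_out(
  deltas=[
    [0,0,0,0,15,0,0.7],
    [0,0,0,0,55,0,0.7],
    [0,0,0,0,90,0,0.7],
    [0,0,0,0,100,0,0.7],
    [0,0,0,0,105,0,0.7],
  ],
)

```text
time: 10.1
tcp_pos: [472.8, -334.2, 39.4]
tcp_rot: [-1.499, 0.547, -0.548]
ft_force: [-0.4, 0.0, -0.3]
width: 38.5
```

carry_out(
  deltas=[
    [0,0,0,0,8,0,0.7],
    [0,0,0,0,13,0,0.7],
    [0,0,0,0,15.5,0,0.7],
    [0,0,0,0,16,0,0.7],
    [0,0,0,0,16,0,0.7],
  ],
)

```text
time: 10.72
tcp_pos: [473.1, -334.2, 23.8]
tcp_rot: [-1.499, 0.547, -0.548]
ft_force: [-1.6, 1.8, 4.2]
width: 38.4
```

carry_out(
  deltas=[
    [0,0,0,0,0,0,0.36],
    [0,0,0,0,0,0,0.36],
    [0,0,0,0,-5,0,0.36],
    [0,0,0,0,-45,0,0.36],
    [0,0,0,0,-100,0,0.36],
  ],
)

```text
time: 11.35
tcp_pos: [472.1, -334.1, 124.4]
tcp_rot: [-1.499, 0.549, -0.547]
ft_force: [1.2, 0.2, 0.2]
width: 60.2
```

carry_out(
  deltas=[
    [0,9,0,-29,-15,50,0.3],
    [0,18,0,-58,-30,100,0.3],
    [0,27,0,-87,-45,150,0.3],
    [0,36,0,-116,-60,200,0.3],
    [0,44.5,0,-146,-70,250,0.3],
  ],
)

```text
time: 11.98
tcp_pos: [519.4, -64.6, 192.5]
tcp_rot: [-1.256, 1.131, -1.129]
ft_force: [1.1, 0.7, -0.3]
width: 65.7
```

```bash
python3 - <<'E'
from h import *
s=bot.state();print(s['tcp_pos'].round(1),s['joints'].round(2))
f=frame('top');g=frame('side')
out=np.hstack([cv2.resize(g['pixels'][170:430,200:400],(400,520)),cv2.resize(f['pixels'][200:350,200:315],(399,520))])
cv2.imwrite('pics/z6.png',out[:,:,::-1])
E
```

```text
[519.4 -64.6 192.5] [-0.85  0.26  1.02  1.97 -0.25  1.05 -1.18]
```

View pics/z6.png

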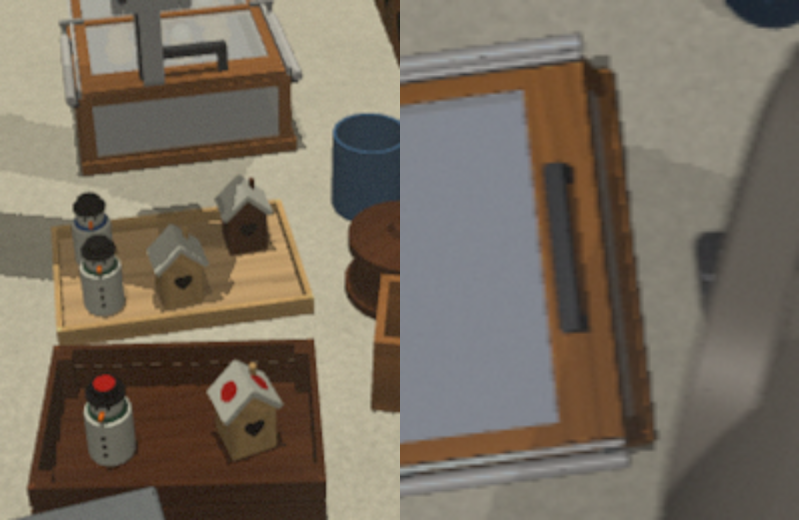

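Both rejects stand upright in the crate and the four good pieces are untouched. The handle bar is visible at about (247.5,271) in the top view. Going to it.

carry_out(
  deltas=[
    [0,0,0,-45,0,12,0.3],
    [0,0,0,-95,0,26,0.3],
    [0,0,0,-145,0,40,0.3],
    [0,-0.5,0,-181,0,50,0.3],
    [0,-0.5,0,-181,10,50,0.3],
  ],
)

```text
time: 12.7
tcp_pos: [550.3, 128.7, 182.9]
tcp_rot: [-1.264, 1.115, -1.113]
ft_force: [-0.3, -0.0, 0.4]
width: 65.7
```

carry_out(
  deltas=[
    [0,1.5,0,7.5,15,-1,0.3],
    [0,1.5,0,7.5,30,-1,0.3],
    [0,1.5,0,7.5,30,-1,0.3],
  ],
)

```text
time: 13.08
tcp_pos: [549.5, 120.0, 151.6]
tcp_rot: [-1.254, 1.137, -1.133]
ft_force: [0.9, -0.5, -0.1]
width: 65.5
```

```bash
python3 - <<'E'
from h import *
s=bot.state();print(s['tcp_pos'].round(1),np.degrees(2*np.arctan(s['tcp_rot'][1]/s['tcp_rot'][0])))
g=frame('side')
cv2.imwrite('pics/z7.png',cv2.resize(g['pixels'][130:250,220:360],(700,600))[:,:,::-1])
E
```

```text
[549.5 120.  151.6] -84.3897649202307
```

View pics/z7.png

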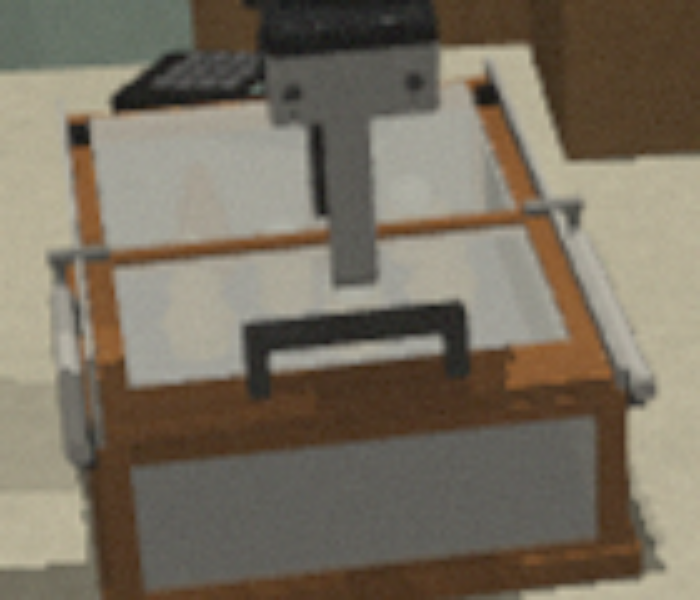

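The side view shows the fingers above the bar, with the front fingertip at crop (355,285) and the bar at (355,325). I'll check that tip position against its projection before going down.

```bash
python3 - <<'E'
from h import *
g=frame('side')
def tips(p,a,w):
    d=np.array([np.cos(np.radians(a)),np.sin(np.radians(a)),0])
    return [proj(g,np.array(p)+k*d).round(1).tolist() for k in(-w/2-12,-w/2,w/2,w/2+12)]
print('now, seen front tip (291,187)',tips([549.5,120,151.6],-84.4,65.5))
print('z2, seen (337.5,251) rear (312?,233)',tips([616.7,-135.1,155.4],-72.2,63.8))
print('z4 seen (295.5,255.5),(268,245)',tips([526.7,-68.5,94.6],-40,60))
E
```

```text
now, seen front tip (291,187) [[286.6, 180.6], [287.2, 183.0], [290.9, 196.6], [291.6, 199.3]]
z2, seen (337.5,251) rear (312?,233) [[320.2, 238.6], [322.6, 241.8], [335.9, 259.4], [338.5, 262.9]]
z4 seen (295.5,255.5),(268,245) [[265.8, 253.4], [270.3, 255.3], [293.7, 264.8], [298.5, 266.8]]
```

All three past views show the visible fingertips about 10 px (20 mm) higher than the TCP projects, so the fingers seem to extend as they close. I'll close to about 28 mm above the bar and measure the tip there.

carry_out(
  deltas=[
    [0,0,0,0,0,0,0.7],
    [0,0,0,0,0,0,0.7],
    [0,0,0,0,0,0,0.7],
  ],
)

```text
time: 13.55
tcp_pos: [550.5, 120.7, 153.1]
tcp_rot: [-1.252, 1.135, -1.133]
ft_force: [-0.3, -0.5, 0.3]
width: 39.4
```

```bash
python3 - <<'E'
from h import *
s=bot.state();p=s['tcp_pos'];w=s['width'];a=2*np.arctan(s['tcp_rot'][1]/s['tcp_rot'][0]);print(p.round(1),w,np.degrees(a))
f=frame('top');g=frame('side')
d=np.array([np.cos(a),np.sin(a),0])
for dz in(0,10,20): print(dz,[proj(g,p+k*d+[0,0,dz]).round(1).tolist() for k in(-w/2,w/2,w/2+12)])
out=np.hstack([cv2.resize(g['pixels'][140:220,245:345],(500,400)),cv2.resize(f['pixels'][220:320,220:295],(300,400))])
cv2.imwrite('pics/z8.png',out[:,:,::-1])
E
```

```text
[550.5 120.7 153.1] 39.392368378229264 -84.38070392812459
0 [[288.3, 184.9], [290.6, 193.1], [291.3, 195.6]]
10 [[288.0, 180.9], [290.3, 189.0], [291.0, 191.6]]
20 [[287.8, 176.9], [290.0, 184.9], [290.8, 187.4]]
```

View pics/z8.png

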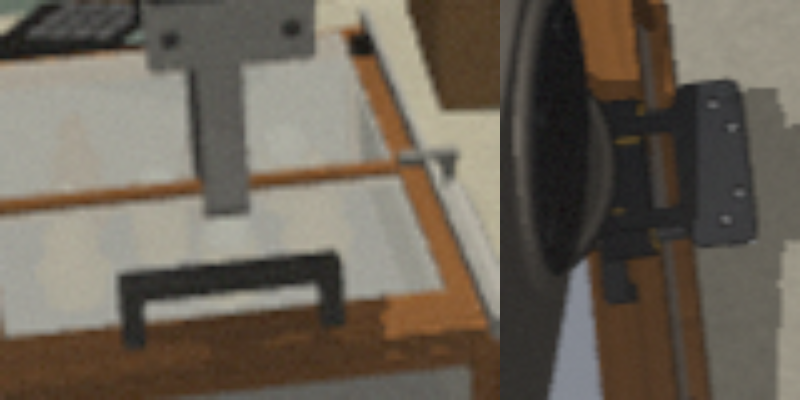

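The tip shows at (290,183) at a width still closing through 39 mm, again about 25 mm higher than the reported TCP would project. I'll settle it by touch: descend astride the bar in small steps and watch the force.

carry_out(
  deltas=[
    [0,0,0,0,0,0,0.65],
    [0,0,0,0,0,0,0.65],
    [0,0,0,0,10,0,0.65],
    [0,0,0,0,25,0,0.65],
    [0,0,0,0,33,0,0.65],
  ],
)

```text
time: 14.28
tcp_pos: [549.8, 120.6, 118.5]
tcp_rot: [-1.254, 1.136, -1.133]
ft_force: [-0.6, 0.6, -0.0]
width: 32.8
```

carry_out(
  deltas=[
    [0,0,0,0,1,0,0.65],
    [0,0,0,0,3,0,0.65],
    [0,0,0,0,3,0,0.65],
  ],
)

```text
time: 14.65
tcp_pos: [549.9, 120.6, 115.6]
tcp_rot: [-1.254, 1.136, -1.133]
ft_force: [0.5, -0.5, 0.1]
width: 32.5
```

carry_out(
  deltas=[
    [0,0,0,0,2,0,0.65],
    [0,0,0,0,4,0,0.65],
    [0,0,0,0,5,0,0.65],
    [0,0,0,0,5,0,0.65],
  ],
)

```text
time: 15.15
tcp_pos: [549.9, 120.6, 110.5]
tcp_rot: [-1.254, 1.136, -1.133]
ft_force: [0.2, -0.1, -0.2]
width: 32.8
```

carry_out(
  deltas=[
    [0,0,0,0,1,0,0.65],
    [0,0,0,0,2,0,0.65],
    [0,0,0,0,3,0,0.65],
    [0,0,0,0,3,0,0.65],
  ],
)

```text
time: 15.65
tcp_pos: [549.8, 120.6, 107.4]
tcp_rot: [-1.254, 1.136, -1.133]
ft_force: [-0.9, 0.8, 0.7]
width: 33.1
```

carry_out(
  deltas=[
    [0,0,0,0,1,0,0.65],
    [0,0,0,0,2,0,0.65],
    [0,0,0,0,3,0,0.65],
    [0,0,0,0,3,0,0.65],
  ],
)

```text
time: 16.15
tcp_pos: [549.8, 120.6, 104.3]
tcp_rot: [-1.254, 1.136, -1.133]
ft_force: [-0.2, -0.7, -0.4]
width: 33.2
```

carry_out(
  deltas=[
    [0,0,0,0,1,0,0.65],
    [0,0,0,0,2,0,0.65],
    [0,0,0,0,3,0,0.65],
    [0,0,0,0,3,0,0.65],
  ],
)

```text
time: 16.65
tcp_pos: [549.8, 120.6, 101.3]
tcp_rot: [-1.254, 1.136, -1.133]
ft_force: [-0.4, -0.0, 0.3]
width: 32.9
```

No contact down to 101 mm, so the tips really do sit higher at this opening. I'll go back up, narrow to about 18 mm, and probe down again, since closing may extend them.

carry_out(
  deltas=[
    [0,0,0,0,-10,0,0.65],
    [0,0,0,0,-16,0,0.65],
    [0,0,0,0,-16,0,0.8],
    [0,0,0,0,-16,0,0.8],
    [0,0,0,0,-16,0,0.8],
  ],
)

```text
time: 17.27
tcp_pos: [549.6, 120.5, 117.1]
tcp_rot: [-1.254, 1.136, -1.133]
ft_force: [-0.8, -0.5, -0.0]
width: 18.7
```

```bash
python3 - <<'E'
from h import *
s=bot.state();print(s['tcp_pos'].round(1),s['width'],s['ft_force'].round(1))
p=s['tcp_pos'];w=s['width'];a=2*np.arctan(s['tcp_rot'][1]/s['tcp_rot'][0]);d=np.array([np.cos(a),np.sin(a),0])
g=frame('side')
for dz in(0,10,20): print(dz,[proj(g,p+k*d+[0,0,dz]).round(1).tolist() for k in(w/2,w/2+12)])
col=g['pixels'][170:215,286:297].mean(2);print(col.mean(1).round(0).astype(int).tolist())
cv2.imwrite('pics/z9.png',cv2.resize(g['pixels'][150:230,245:345],(750,600))[:,:,::-1])
E
```

```text
[549.6 120.5 117.1] 18.745683631386942 [-0.8 -0.5 -0. ]
0 [[290.5, 205.2], [291.2, 207.8]]
10 [[290.2, 201.3], [290.9, 203.9]]
20 [[290.0, 197.3], [290.7, 199.9]]
[110, 111, 110, 109, 101, 90, 84, 87, 102, 108, 108, 108, 107, 106, 106, 105, 104, 104, 105, 105, 106, 100, 84, 84, 78, 66, 52, 36, 95, 151, 166, 155, 114, 58, 51, 52, 52, 51, 52, 57, 57, 57, 53, 54, 54]
```

View pics/z9.png

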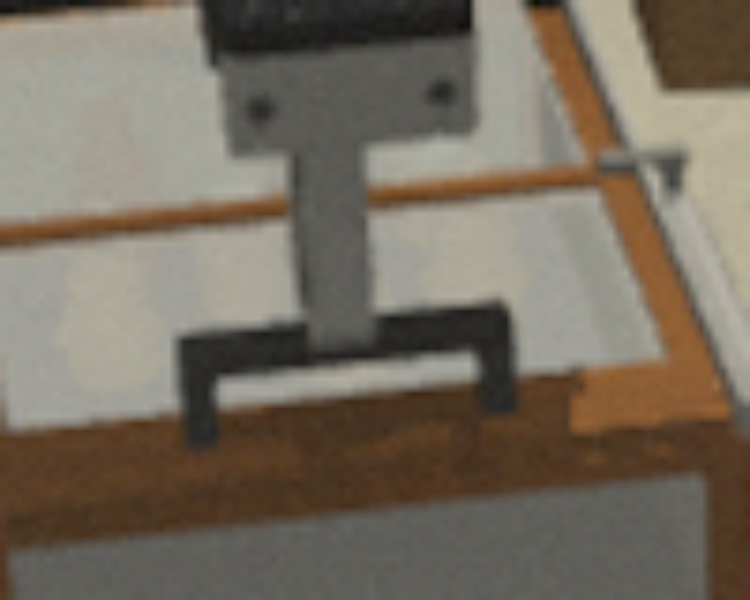

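The finger is centred on the bar (crop (340,330)), but its tip (image row 196) works out about 25 mm above the reported TCP, barely reaching the bar's top. So I have to go lower, watching the force.

carry_out(
  deltas=[
    [0,0,0,0,4,0,0.8],
    [0,0,0,0,8,0,0.8],
    [0,0,0,0,11,0,0.8],
    [0,0,0,0,14,0,0.8],
    [0,0,0,0,14,0,0.8],
  ],
)

```text
time: 17.95
tcp_pos: [549.5, 120.4, 102.9]
tcp_rot: [-1.255, 1.136, -1.133]
ft_force: [-0.7, -0.4, 0.6]
width: 18.6
```

carry_out(
  deltas=[
    [0,0,0,0,2,0,0.8],
    [0,0,0,0,4,0,0.8],
    [0,0,0,0,6,0,0.8],
    [0,0,0,0,6,0,0.8],
  ],
)

```text
time: 18.45
tcp_pos: [549.4, 120.4, 96.7]
tcp_rot: [-1.255, 1.136, -1.133]
ft_force: [-0.1, -0.0, -0.6]
width: 18.7
```

carry_out(
  deltas=[
    [0,0,0,0,2,0,0.8],
    [0,0,0,0,3,0,0.8],
    [0,0,0,0,3,0,0.8],
  ],
)

```text
time: 18.82
tcp_pos: [549.3, 120.4, 93.6]
tcp_rot: [-1.255, 1.136, -1.133]
ft_force: [0.1, 0.3, 0.8]
width: 18.9
```

```bash
python3 - <<'E'
from h import *
s=bot.state();print(s['tcp_pos'].round(1),s['width'],s['ft_force'].round(1))
g=frame('side')
c=g['pixels'].astype(int)
for r in range(190,216): print(r,c[r,287:296].mean(0).round(0).tolist(), c[r,299:304].mean(0).round(0).tolist())
E
```

```text
[549.3 120.4  93.6] 18.88538684048734 [0.1 0.3 0.8]
190 [103.0, 102.0, 94.0] [143.0, 140.0, 134.0]
191 [99.0, 98.0, 91.0] [78.0, 76.0, 72.0]
192 [91.0, 90.0, 84.0] [37.0, 37.0, 33.0]
193 [90.0, 89.0, 84.0] [41.0, 41.0, 38.0]
194 [90.0, 89.0, 85.0] [42.0, 40.0, 39.0]
195 [90.0, 89.0, 84.0] [40.0, 40.0, 36.0]
196 [91.0, 89.0, 85.0] [33.0, 32.0, 29.0]
197 [93.0, 93.0, 87.0] [104.0, 104.0, 99.0]
198 [99.0, 97.0, 91.0] [153.0, 153.0, 146.0]
199 [100.0, 100.0, 93.0] [163.0, 163.0, 156.0]
200 [101.0, 100.0, 94.0] [159.0, 157.0, 149.0]
201 [97.0, 95.0, 90.0] [117.0, 111.0, 101.0]
202 [94.0, 92.0, 85.0] [70.0, 46.0, 29.0]
203 [88.0, 86.0, 81.0] [72.0, 50.0, 33.0]
204 [81.0, 78.0, 72.0] [74.0, 50.0, 33.0]
205 [75.0, 65.0, 55.0] [71.0, 51.0, 34.0]
206 [69.0, 48.0, 31.0] [68.0, 49.0, 31.0]
207 [71.0, 51.0, 33.0] [77.0, 55.0, 35.0]
208 [71.0, 51.0, 32.0] [86.0, 59.0, 37.0]
209 [71.0, 49.0, 31.0] [85.0, 59.0, 37.0]
210 [75.0, 52.0, 32.0] [77.0, 53.0, 32.0]
211 [77.0, 54.0, 33.0] [80.0, 56.0, 36.0]
212 [76.0, 53.0, 33.0] [78.0, 53.0, 36.0]
213 [75.0, 52.0, 33.0] [77.0, 54.0, 35.0]
214 [73.0, 51.0, 32.0] [81.0, 54.0, 34.0]
215 [76.0, 52.0, 32.0] [81.0, 56.0, 35.0]
```

The fingertip now sits at row 205, i.e. about 117–123 mm high, so it covers the full bar height. Closing.

carry_out(
  deltas=[
    [0,0,0,0,0,0,1],
    [0,0,0,0,0,0,1],
    [0,0,0,0,0,0,1],
    [0,0,0,0,0,0,1],
  ],
)

```text
time: 19.38
tcp_pos: [549.2, 122.3, 93.7]
tcp_rot: [-1.254, 1.136, -1.13]
ft_force: [-1.0, 8.3, 1.1]
width: 11.4
```

The jaws hold the bar (11.4 mm opening). At shut, the tool stands at (549.2,122.3). Sliding the lid open.

carry_out(
  deltas=[
    [0,0,0,-8,0,0,1],
    [0,0,0,-20,0,0,1],
    [0,0,0,-32,0,0,1],
    [0,0,0,-44,0,0,1],
    [0,0,0,-52,0,0,1],
  ],
)

```text
time: 20.0
tcp_pos: [544.0, 173.3, 93.8]
tcp_rot: [-1.255, 1.136, -1.132]
ft_force: [1.7, -7.7, -4.9]
width: 11.9
```

carry_out(
  deltas=[
    [0,0,0,-6,0,0,1],
    [0,0,0,-12,0,0,1],
    [0,0,0,-17,0,0,1],
    [0,0,0,-17,0,0,1],
    [0,0,0,-17,0,0,1],
  ],
)

```text
time: 20.62
tcp_pos: [542.4, 189.0, 93.7]
tcp_rot: [-1.256, 1.136, -1.134]
ft_force: [2.0, -7.7, -0.8]
width: 11.7
```

```bash
python3 - <<'E'
from h import *
s=bot.state();p=s['tcp_pos'];print(p.round(1),s['width'],s['ft_force'].round(1),s['time'],'along',np.dot(p[:2]-[549.2,122.3],[-.0985,.995]))
f=frame('top');g=frame('side')
out=np.hstack([cv2.resize(g['pixels'][140:260,220:360],(467,400)),cv2.resize(f['pixels'][200:350,150:275],(333,400))])
cv2.imwrite('pics/z10.png',out[:,:,::-1])
E
```

```text
[542.4 189.   93.7] 11.68592656341826 [ 2.  -7.7 -0.8] 20.625 along 66.98965860112364
```

View pics/z10.png

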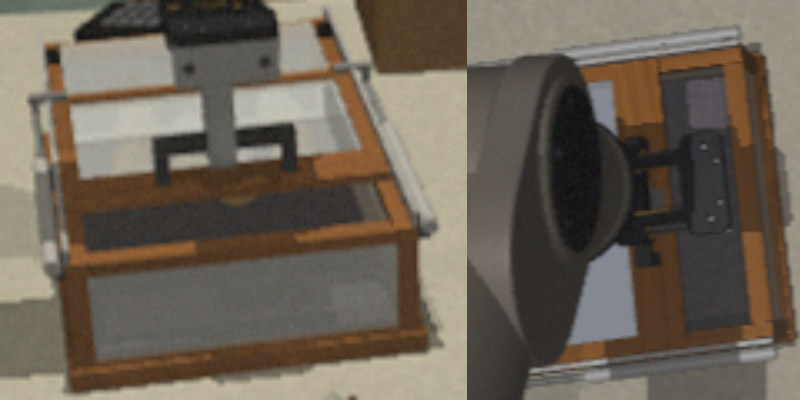

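The lid is a good third to half open: the bar is held in the jaws and the dark opening shows in front of the rail. Next I measure the travel from the images against the shut pictures.

```bash
python3 - <<'E'
from h import *
f1=frame('top');g1=frame('side')
f0=cv2.imread('pics/top0.png')[:,:,::-1];g0=cv2.imread('pics/side0.png')[:,:,::-1]
u=np.array([-.0958,.9954,0])
bar0=np.array([550,121.5,142.])
# side: right half of bar, in lid x offsets 20..40: dark run centre along columns
ex=np.array([.9954,.0958,0])
def darkcentroid(img,t):
    res=[]
    for k in(22,26,30,34,38):
        q=proj(g1,bar0+ex*k+u*t+[0,0,-3]);c=int(round(q[0]));r=int(round(q[1]))
        v=img[r-12:r+13,c].astype(float).mean(1);w=np.clip(80-v,0,40)
        # largest dark run nearest centre
        i=np.where(w>15)[0]
        if len(i)==0: continue
        j=i[np.argmin(abs(i-12))];a=b=j
        while a-1 in i:a-=1
        while b+1 in i:b+=1
        seg=np.arange(a-1,b+2);res.append((c,r-12+(seg*w[seg]).sum()/w[seg].sum()))
    return res
A=darkcentroid(g0,0);B=darkcentroid(g1['pixels'],67)
print(A);print(B)
def solve(o):
    # travel that puts bar mid (front-centre) at the seen row
    out=[]
    for c,r in o:
        best=min(np.arange(-15,95,.2),key=lambda t:min((abs(proj(g1,bar0+ex*k+u*t+[0,-4,-5])-[c,r])@[1,1]) for k in range(14,46,1)))
        out.append(best)
    return np.round(out,1),np.mean(out)
print(solve(A),solve(B))
# top: profile of the rail's edges along a line in lid +y at lid-x offset -85/-70 z=108
for k in(-85,-78,70,78):
  for nm,im,in(('shut',f0),('now',f1['pixels'])):
    ts=np.arange(-40,130,1.);P=np.array([proj(f1,[550,121.5,108]+ex*k+u*t) for t in ts]).astype(np.float32)
    pr=cv2.remap(np.ascontiguousarray(im),P[None,:,0],P[None,:,1],cv2.INTER_LINEAR)[0].astype(float)
    sat=pr[:,0]-pr[:,2]; d=np.convolve(sat,np.r_[np.ones(4),-np.ones(4)],'valid')
    pk=[(int(ts[i]+4),int(d[i])) for i in range(2,len(d)-2) if abs(d[i])==abs(d[max(0,i-4):i+5]).max() and abs(d[i])>80]
    print(k,nm,pk)
s=bot.state();print(s['tcp_pos'].round(1),s['ft_force'].round(1))
E
```

```text
[(299, np.float64(194.51008064516128)), (301, np.float64(194.34817813765181)), (303, np.float64(194.3208791208791)), (305, np.float64(193.98848368522073)), (306, np.float64(193.58762886597938))]
[(295, np.float64(180.77471636952998)), (297, np.float64(180.3910149750416)), (299, np.float64(180.21461897356144)), (300, np.float64(180.00166944908182)), (302, np.float64(179.99328859060404))]
(array([2.4, 2.2, 1.4, 1.8, 3.2]), np.float64(2.199999999999939)) (array([70.8, 71.6, 71.4, 72. , 71. ]), np.float64(71.3599999999997))
-85 shut [(-17, 148), (20, -211)]
-85 now [(-19, 189), (-3, -209), (49, 120), (87, -152)]
-78 shut [(-18, 170), (20, -240)]
-78 now [(-19, 165), (-2, -240), (49, 128), (87, -169)]
70 shut [(-34, 121), (-17, 173), (21, -229)]
70 now [(-34, 127), (-18, 181), (-2, -223), (50, 244), (87, -174)]
78 shut [(-17, 152), (21, -249)]
78 now [(-34, 94), (-18, 190), (-2, -242), (50, 221), (51, 221), (88, -274)]
[542.4 188.9  93.7] [ 1.2 -8.8 -1.1]
```

The top view gives 67 mm of travel (rail edges 20→87 and −17→50), the TCP gives 67, and the side view 69. A small trim is needed.

carry_out(
  deltas=[
    [0,0,0,-2.5,0,0,1],
    [0,0,0,-4,0,0,1],
    [0,0,0,-4,0,0,1],
    [0,0,0,-4,0,0,1],
    [0,0,0,-4,0,0,1],
  ],
)

```text
time: 21.45
tcp_pos: [542.1, 191.5, 93.7]
tcp_rot: [-1.257, 1.136, -1.136]
ft_force: [0.2, -8.1, 0.2]
width: 11.7
```

```bash
python3 - <<'E'
from h import *
f1=frame('top');g=frame('side');u=np.array([-.0958,.9954,0]);ex=np.array([.9954,.0958,0])
for k in(-85,-78,70,78):
    ts=np.arange(-40,130,1.);P=np.array([proj(f1,[550,121.5,108]+ex*k+u*t) for t in ts]).astype(np.float32)
    pr=cv2.remap(f1['pixels'],P[None,:,0],P[None,:,1],cv2.INTER_LINEAR)[0].astype(float)
    sat=pr[:,0]-pr[:,2]; d=np.convolve(sat,np.r_[np.ones(4),-np.ones(4)],'valid')
    print(k,[(int(ts[i]+4),int(d[i])) for i in range(2,len(d)-2) if abs(d[i])==abs(d[max(0,i-4):i+5]).max() and abs(d[i])>80])
s=bot.state();p=s['tcp_pos'];print(p.round(1),s['ft_force'].round(1),s['width'],s['time'],'along',np.dot(p[:2]-[549.2,122.3],[-.0985,.995]))
cv2.imwrite('pics/z11.png',cv2.resize(g['pixels'][130:430,200:420],(586,600))[:600,:586,::-1] if False else cv2.resize(g['pixels'][130:430,200:420],(440,600))[:,:,::-1])
E
```

```text
-85 [(-25, -95), (-19, 190), (-3, -203), (52, 130), (90, -167)]
-78 [(-19, 167), (-2, -241), (51, 129), (89, -188)]
70 [(-34, 135), (-18, 177), (-2, -219), (53, 216), (90, -257)]
78 [(-18, 194), (-2, -246), (53, 244), (91, -257)]
[542.1 191.5  93.7] [ 1.1 -8.3  0.7] 11.400022406667862 21.55 along 69.54629616354394
```

The travel is now 69.5 mm by both the TCP and the top view. Before handing in I'll check numerically that the crate and tray pieces are unchanged.

```bash
python3 - <<'E'
from h import *
g=frame('side');im=g['pixels'].astype(int)
m=((im[...,0]-im[...,1]>55)&(im[...,0]>1.9*im[...,1])&(im[...,0]>1.7*im[...,2])).astype(np.uint8);m[:240]=0;m[:,:210]=0;m[:,380:]=0
k,l,st,ce=cv2.connectedComponentsWithStats(m)
for i in range(1,k):
    if st[i,4]>5: print(ce[i].round(1),st[i,4],ray(g,*ce[i],63).round(0),ray(g,*ce[i],82).round(0))
# tray (good pieces) unchanged vs z-shot before? compare with initial, away from removed pieces
g0=cv2.imread('pics/side0.png')[:,:,::-1].astype(int)
for n,(x0,y0,x1,y1) in dict(blue=(234,264,256,300),green=(238,285,262,326),oak=(275,283,303,322),walnut=(308,258,335,282)).items():
    print(n,abs(im[y0:y1,x0:x1]-g0[y0:y1,x0:x1]).mean().round(1))
s=bot.state();print(s['tcp_pos'].round(1),s['width'],s['ft_force'].round(1))
bot.close_job()
E
```

```text
[251.7 361. ] 83 [ 470. -313.   63.] [ 472. -332.   82.]
[329.6 360.5] 22 [ 600. -325.   63.] [ 598. -344.   82.]
[313.9 365.4] 56 [ 573. -333.   63.] [ 572. -353.   82.]
[250.3 377.7] 9 [ 469. -350.   63.] [ 471. -369.   82.]
blue 3.1
green 2.9
oak 5.1
walnut 6.8
[542.1 191.5  93.7] 11.68960281042754 [ 1.2 -7.5  0.5]
the job is handed in; nothing more can be done
```

I moved the stickered house and then the stickered snowman into the seconds crate. I then gripped the showcase handle and slid the lid to half open. The job was handed in at about 21.6 s with the handle still gripped.

**Crate and tray:**
- The stickers of both rejects show at upright heights inside the crate, the snowman at about (472, -332) mm and the house at about (586, -329) mm.
- The four good pieces look the same as in the first picture. The small image differences at oak and walnut are probably the removed neighbours and shadows.

**Lid:**
- Travel is about 69.5 mm by tool displacement and 69–70 mm by the rail edges in the top view, against the 70 mm asked.
- The jaws are at 11.7 mm on the 12 mm bar, with about 8 N of spring pull.

**What disagreed or failed:**
- The visible fingertips sat about 20–25 mm above the reported TCP, so I found the handle's grip height by careful probing and the camera. The snowman was therefore gripped near the top of its body.
- Before the last small trim, the side view read about 2 mm more lid travel than the top view.
- The final picture could not be viewed because the 12-picture limit was reached, so the last checks were numeric only.

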